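# Eject the used cartridge from the clinic analyser

### The job

The red analyser holds two push-to-release cartridges. The one with the blue top is used up: push it straight in until its latch lets go and it springs up, then pull it out and set it down in the yellow tray, without dropping it from a height. Leave the white-topped cartridge latched in its bay.

Things in the scene. Friction and masses are not known exactly. Their poses are not given: they have to be found in the camera images.
- analyser: Red analyser, fixed, 170 (x) x 200 (y) x 85 mm high; origin: centre of underside, z up. Two black-trimmed bays in its flat top, centred at x = +20, y = +36 and -36 mm; a 10 mm high console on top at x = -80 to -40 mm. A latched cartridge stands 14 mm proud of the top and cannot be pulled out; after release its spring holds it 38 mm proud, loose, upright, 42 mm still inside.
- used_cartridge: Used cartridge, BLUE head (small grey dot on top), 30 x 24 mm in section (x, y, parallel to the analyser's), 80 mm tall, about 60 g, upright in either bay. Origin: centre of underside, z up. Latched at start. To release: press its top straight down 10 mm to the stop (10 N; under 9 mm it may stay latched), then back off: the spring lifts it 24 mm above its latched height. The latch stays open.
- good_cartridge: Good cartridge, WHITE head (small grey dot on top), otherwise the same as the used one: 30 x 24 x 80 mm, origin at the centre of its underside, z up, latched upright in the other bay. To be left alone: not pressed in, not let out.
- tray: Yellow open tray, fixed, 150 (x) x 180 (y) x 40 mm high, walls and floor 4 mm thick, empty; origin: centre of its underside, z up. Other objects (white tub, dropper bottles, white tube rack, all under 120 mm tall) stand 40 mm or more clear of tray and analyser.
There are look-alikes about, which are no part of the job. There is more than one size of the tray; the job needs the smallest.

How it is judged:
By the outcome, as a careful person would: the job done as asked, in the order asked, and still so for the second after the job is handed in, with the robot touching nothing.
It also fails if it takes over 56 s, if anything falls off the work surface, if the arm or the gripper's body presses on something with over 40 N, if the wrist force passes 120 N, or if a joint passes its speed limit or range.

### The arm

A 6-joint arm with a two-finger parallel gripper is mounted at the origin on the work surface. World frame = base frame: x ahead of the robot, y to its left, z up, the work surface at z = 0. Lengths are in m, angles in degrees, forces in N, time in s.
With the tool pointing down it reaches from about 0.35 to 0.875 m from the base axis. Payload 4.2 kg.
Tool frame: the origin (TCP) lies on the centre line of the jaws, within the pads' length; the fingertips stand 25 mm ahead of it and the grasp point (between the pads) lies 6 mm ahead of it (finger_overhang is the distance from the TCP to the fingertips, in m); z points along the fingers, y is the line along which they close (so a half turn about z gives the same grasp; the last joint's range is limited). The gripper opens to 87 mm and grips with 3 to 60 N. Pads are 19 mm wide; open, the fingers measure 117 mm over their backs; the gripper's body (75 mm by 190 mm) begins 51 mm behind the grasp point.
Start: joints at [80.019, 22.042, 0.453, 0, -68.411, -14.817], TCP at [0.262, 0.567, 0.225] pointing down, gripper open.
Joint ranges: [-179.83, 179.83], [-69.29, 118.12], [-61.27, 80.66], [-181.25, 117.63], [-171.15, -9.14], [-177.46, 177.46]. Speed limits (degrees/s): [159.86, 159.86, 180, 180, 180, 180].

### API

Orientations are given as a 3x3 rotation matrix whose columns are the frame's x, y, z axes.
In Python, from station import sense, capture, finish_job, spot_in, tip_of, finger_overhang gives the robot as it stands. The module is installed in compiled form; this text tells all that it offers.
- The arm moves only by the tool servo_tool, never from a script. Its arguments are lists of equal length, an entry for each row: "slide": the shift along the tool's x, y, z in m, a list of three; "spin": the turn about the tool's z in degrees; "grip": the closure, from 0 (fully open) to 1 (shut). A call has exactly 5 rows; each row is the pose to reach, as a shift and turn from the pose commanded when the call began, along the tool's axes at that moment; what a row does not reach only later rows make up. A row lasts 1/12 s, in which the tool goes at most 41.7 mm and 7.16 degrees, less where a joint would pass 70% of its speed; a pose out of reach is approached as far as the arm can. A call with a gripper value outside its range is refused whole. The fingers move at their own pace and stop on an object; the grip force is fixed at half the most. Time passes only in rows, so rows that repeat a pose let the fingers close, or fill a call up. It gives the time, the measured TCP pose, the force, the opening and the grip force at its end, in the units of the state.
- sense(): the state, without advancing time (a new reading comes with each control period).
- capture(name): name is "scene" or "side" or "wrist"; returns a dict with "pixels" (400x640x3 uint8, blue, green, red), "depth" (400x640 float32, m along the optical axis (not along the pixel's ray), 0 where there is no reading), "fx", "fy", "cx", "cy" (pixels), "R" (3x3) and "t" (3): a world point X has camera coordinates R X + t; the wrist camera has in their place "hand_eye" (4x4, takes a point from camera to tool coordinates, whose origin is the TCP and whose axes are the flange's). Camera axes: x right, y down, z forward; pixel columns grow to the right and rows downward; lengths in m; the calibration is good to about 2 mm. The wrist camera is an equidistant fisheye: a pixel r from the principal point sees the ray r / f radians off the axis. A picture is of the moment at which its call begins: read the wrist's pose just before it.
- finish_job(): hands the job in; it is judged then, once.
Trained networks look in the newest picture that a camera, given by its name, has taken for a name from the list of things; names that differ only in an ending like _2 or _b are one class to them, and where a whole thing is asked for, a point or a joint stands for the part that bears it (a point fixed in the world has none). Each returns a list of dicts, best first, with "conf" (0 to 1); they miss things now and then, are a little off and sometimes report something else, mostly with a low value. They report only what shows in the picture. A call takes as long as a camera call. They do not tell look-alikes from the thing itself.
- spot_in(thing, camera): "point" ([x, y, z] in m, in world coordinates, good to about 4 mm: the middle of the surface that is visible of it).
- tip_of(thing, camera): "point" ([x, y, z] in m, in world coordinates, good to about 4 mm: a listed point, or the origin of a listed thing).
The state is a dict: "time_s": time; "joints": joint angles; "joint_velocities": joint speeds; "effort": joint torques, N m; "tcp_pos": TCP position; "ee_rot": TCP orientation; "wrist_force": force on the tool from outside, world axes, zero at the start; "moment": the same for the moment, N m; "gripper_width": opening from 0.0 (shut) to 1.0 (fully open); "gripper_force": force on a finger pad.
Only numpy, scipy, OpenCV 4.12 (cv2) and the standard library are available. Lean on these libraries where they do the work, as an engineer would, in place of code of your own. Each camera call takes 0.05 s, during which the arm holds its last target. There are 200 camera calls.

## Working session

There is one attempt and no reset: what is moved stays moved. The work goes in short steps, Python scripts to look and compute and a tool call to move; the robot and the scene stay as the last step left them, time stands still between calls to the robot, and variables do not carry over. Pictures are saved under pics/ and viewed, at most 10 in all, crops included, and the job is handed in when it is done.

Besides the shell and the picture viewer there is one more tool, called as name(argument=value, ...) on one line, values as JSON. servo_tool: Moves the arm, as the interface text tells. Its arguments: {"type":"object","properties":{"slide":{"type":"array"},"spin":{"type":"array"},"grip":{"type":"array"}},"required":["slide","spin","grip"]}

```bash
mkdir -p pics; cat > h.py <<'E'
import numpy as np, cv2
from station import *
def world(c,u,v,d):
    p=np.array([(u-c["cx"])/c["fx"]*d,(v-c["cy"])/c["fy"]*d,d]); return c["R"].T@(p-c["t"])
def cloud(c):
    v,u=np.mgrid[:400,:640]; d=c["depth"]
    p=np.stack([(u-c["cx"])/c["fx"]*d,(v-c["cy"])/c["fy"]*d,d],-1)
    return (p-c["t"])@c["R"]
E
python3 - <<'E'
from h import *
np.set_printoptions(precision=3,suppress=True)
s=sense(); print(s)
for n in("scene","side"):
    c=capture(n); cv2.imwrite(f"pics/{n}0.png",c["pixels"]); np.savez(f"{n}0.npz",**c)
    for th in("analyser","used_cartridge","good_cartridge","tray"):
        for f in(spot_in,tip_of): print(n,th,f.__name__,[(np.round(r["point"],3),round(r["conf"],2)) for r in f(th,n)][:4])
E
```

```text
{'time_s': 0.0, 'joints': array([ 80.02 ,  22.091,   0.38 ,  -0.028, -68.41 , -14.816]), 'joint_velocities': array([ 0.093, -0.002,  0.048,  0.087,  0.029, -0.09 ]), 'effort': array([  0.002, -39.066,  18.74 ,   4.22 ,   0.011,  -0.   ]), 'tcp_pos': array([0.262, 0.567, 0.224]), 'ee_rot': array([[ 0.908, -0.42 , -0.001],
       [-0.42 , -0.908, -0.002],
       [ 0.   ,  0.002, -1.   ]]), 'wrist_force': array([-0.927,  0.546, -0.091]), 'moment': array([-0.021,  0.001, -0.007]), 'gripper_force': 0.0, 'gripper_width': 0.9979121856950938}
scene analyser call [(array([0.544, 0.091, 0.083]), 0.61)]
scene analyser call [(array([ 0.513,  0.106, -0.001]), 0.97)]
scene used_cartridge call [(array([0.523, 0.14 , 0.102]), 0.71)]
scene used_cartridge call [(array([0.52 , 0.146, 0.022]), 0.66)]
scene good_cartridge call [(array([0.543, 0.075, 0.1  ]), 0.45)]
scene good_cartridge call [(array([0.541, 0.082, 0.021]), 0.55)]
scene tray call [(array([ 0.488, -0.196,  0.006]), 0.93), (array([ 0.212, -0.353,  0.007]), 0.88), (array([0.199, 0.29 , 0.012]), 0.85)]
scene tray call [(array([ 0.204,  0.284, -0.   ]), 0.94), (array([ 0.493, -0.196, -0.   ]), 0.72), (array([ 0.22 , -0.344,  0.001]), 0.67)]
side analyser call [(array([0.498, 0.053, 0.084]), 0.65)]
side analyser call [(array([0.507, 0.11 , 0.   ]), 0.89)]
side used_cartridge call [(array([0.516, 0.136, 0.095]), 0.4)]
side used_cartridge call []
side good_cartridge call [(array([0.534, 0.074, 0.098]), 0.51), (array([0.516, 0.136, 0.1  ]), 0.32)]
side good_cartridge call []
side tray call [(array([ 0.498, -0.196,  0.004]), 0.9), (array([0.202, 0.294, 0.011]), 0.68), (array([ 0.219, -0.346,  0.007]), 0.63)]
side tray call [(array([ 0.221, -0.345,  0.   ]), 0.96), (array([ 0.493, -0.192,  0.   ]), 0.75), (array([ 0.205,  0.28 , -0.   ]), 0.67)]
```

View pics/scene0.png

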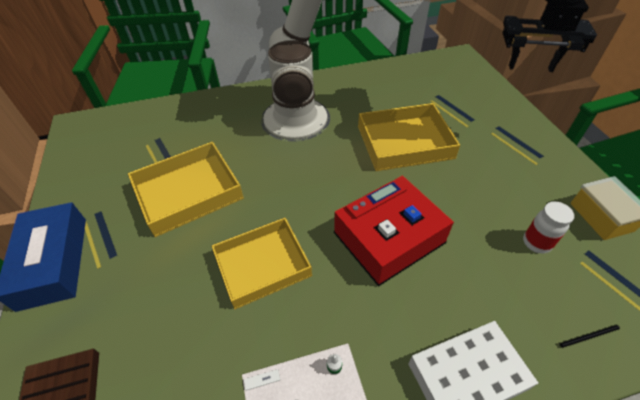

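View pics/side0.png

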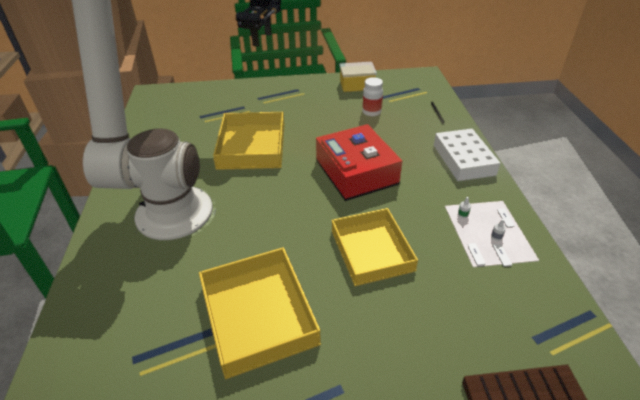

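The scene picture shows the blue head at about (412,214), the white head at (387,229), and yellow trays at (185,187), (260,262) and (408,136). The side picture agrees, with blue at (358,139) and white at (370,152). Next I'll measure tray sizes, analyser yaw and head positions from the depth in both views.

```bash
python3 - <<'E'
from h import *
np.set_printoptions(precision=4,suppress=True)
for n in("scene","side"):
    c=dict(np.load(f"{n}0.npz")); P=cloud(c); hsv=cv2.cvtColor(c["pixels"],cv2.COLOR_BGR2HSV); H,S,V=cv2.split(hsv)
    ok=c["depth"]>0
    def near(x,y,r): return ok&(np.hypot(P[...,0]-x,P[...,1]-y)<r)
    for t in((.493,-.195),(.212,-.347),(.203,.285)):
        m=near(*t,.17)&(H>18)&(H<32)&(S>120)&(P[...,2]>-.005)&(P[...,2]<.07)
        z=P[m][:,2]; r=cv2.minAreaRect(P[m&(P[...,2]>.015)][:,:2].astype(np.float32)*1000)
        print(n,"tray",t,m.sum(),"z95",np.percentile(z,98),"rect mm",r)
    red=near(.53,.11,.17)&((H<6)|(H>174))&(S>150)
    top=red&(P[...,2]>.075)&(P[...,2]<.1)
    r=cv2.minAreaRect(P[red&(P[...,2]>.07)][:,:2].astype(np.float32)*1000); print(n,"analyser",r,"z",np.median(P[top][:,2]))
    bl=near(.52,.14,.04)&(H>100)&(H<130)&(S>120)&(P[...,2]>.08)
    wh=near(.54,.075,.04)&(S<60)&(V>130)&(P[...,2]>.08)
    for k,m in(("blue",bl),("white",wh)):
        v,u=np.nonzero(m); q=P[m]; t=q[:,2]>np.percentile(q[:,2],50)
        tp=q[q[:,2]>np.percentile(q[:,2],90)-.004]
        print(n,k,m.sum(),"px",u.mean(),v.mean(),"topz",np.median(tp[:,2]),"mean",tp.mean(0),"rect",cv2.minAreaRect(tp[:,:2].astype(np.float32)*1000))
E
```

```text
scene tray (0.493, -0.195) 5691 z95 0.041551391981764864 rect mm ((495.9562683105469, -196.6678466796875), (153.6584930419922, 180.12388610839844), 9.700445175170898)
scene tray (0.212, -0.347) 6654 z95 0.054241660006210404 rect mm ((222.04771423339844, -345.9931640625), (199.68228149414062, 234.20761108398438), 14.978490829467773)
scene tray (0.203, 0.285) 5139 z95 0.05286557544958374 rect mm ((204.52239990234375, 280.8935852050781), (236.3854522705078, 202.81260681152344), 85.3013687133789)
scene analyser ((510.788818359375, 106.07030487060547), (170.19570922851562, 201.13563537597656), 17.567426681518555) z 0.08548866818767406
scene blue 191 px 411.869109947644 214.05759162303664 topz 0.09965006032786744 mean [0.5199 0.1461 0.0997] rect ((519.52294921875, 145.98773193359375), (28.895076751708984, 23.367145538330078), 16.258390426635742)
scene white 141 px 387.177304964539 226.7872340425532 topz 0.09996374032881654 mean [0.5412 0.0776 0.0999] rect ((540.6144409179688, 77.5996322631836), (30.512353897094727, 23.0871639251709), 17.380146026611328)
side tray (0.493, -0.195) 4599 z95 0
[... 275 characters left out ...]
233057022094727)
side tray (0.203, 0.285) 3724 z95 0.05331523120077593 rect mm ((206.72195434570312, 283.02294921875), (246.10653686523438, 195.75547790527344), 85.25831604003906)
side analyser ((510.95355224609375, 107.42633056640625), (171.52301025390625, 202.62242126464844), 17.166107177734375) z 0.08590398457468593
side blue 20 px 357.65 136.9 topz 0.10098937485114859 mean [0.5172 0.143  0.1009] rect ((518.7405395507812, 143.2088165283203), (25.91497230529785, 11.594837188720703), 13.31464958190918)
side white 80 px 369.9375 150.5625 topz 0.10028417388771872 mean [0.5402 0.0783 0.1003] rect ((540.267822265625, 79.41754150390625), (28.56110954284668, 24.20888900756836), 22.65196990966797)
```

The smallest tray, 150 × 180, is at (0.497, -0.1955). The analyser is at (0.511, 0.107) with yaw 17.4°. The blue cartridge's top centre is at (0.5195, 0.146, 0.100), which agrees with the bay geometry. I'm moving over it with the fingers closed and aligning the jaws with the analyser's y.

servo_tool(slide=[[0.025, 0.017, 0], [0.057, 0.038, 0], [0.09, 0.06, 0], [0.123, 0.082, 0], [0.156, 0.104, 0]], spin=[-6, -13, -20, -27, -34], grip=[1, 1, 1, 1, 1])

```text
time_s: 1.32
tcp_pos: [0.3606, 0.406, 0.2254]
ee_rot: [[0.986, 0.167, 0.0], [0.167, -0.986, 0.0], [0.0, -0.0, -1.0]]
wrist_force: [-0.2, 0.3, 0.3]
gripper_width: 0.705
gripper_force: 0.0
```

```bash
cat > go.py <<'E'
import sys; from h import *
# go.py x y z yaw(closing-line deg): slide/spin from here to the target (TCP, world), tool taken as vertical
s=sense(); R=s["ee_rot"]; x,y,z,w=map(float,sys.argv[1:5]); d=np.array([x,y,z])-s["tcp_pos"]
a=np.degrees(np.arctan2(R[1,1],R[0,1])); e=(w-a+90)%180-90
print("t %.2f"%s["time_s"],"tcp",s["tcp_pos"].round(4),"slide",(R.T@d).round(4),"spin %.2f"%-e,"tilt",R[:,2].round(3),"F",s["wrist_force"].round(1),"w",round(s["gripper_width"]*87,1),"gf",s["gripper_force"],"j",s["joints"].round(0))
E
python3 go.py .5195 .146 .16 107.4
```

```text
t 1.32 tcp [0.3606 0.406  0.2254] slide [0.1133 0.2828 0.0654] spin -7.80 tilt [ 0.  0. -1.] F [-0.2  0.3  0.3] w 61.4 gf 0.0 j [ 66.  14. -11.   0. -65.  34.]
```

servo_tool(slide=[[0.013, 0.033, 0], [0.027, 0.067, 0], [0.041, 0.102, 0], [0.055, 0.137, 0], [0.069, 0.172, 0]], spin=[-4, -7.8, -7.8, -7.8, -7.8], grip=[1, 1, 1, 1, 1])

```text
time_s: 1.73
tcp_pos: [0.4563, 0.2472, 0.2257]
ee_rot: [[0.956, 0.293, 0.001], [0.293, -0.956, 0.001], [0.001, -0.0, -1.0]]
wrist_force: [1.7, -0.2, -0.5]
gripper_width: 0.323
gripper_force: 0.0
```

```bash
python3 go.py .5195 .146 .16 107.4
```

```text
t 1.73 tcp [0.4563 0.2472 0.2257] slide [0.0307 0.1152 0.0656] spin -0.37 tilt [ 0.001  0.001 -1.   ] F [ 1.7 -0.2 -0.5] w 28.1 gf 0.0 j [ 46.  12. -14.   0. -64.  61.]
```

servo_tool(slide=[[0.01, 0.036, 0], [0.02, 0.072, 0.005], [0.027, 0.1, 0.02], [0.031, 0.115, 0.035], [0.031, 0.115, 0.045]], spin=[-0.2, -0.2, -0.2, -0.2, -0.2], grip=[1, 1, 1, 1, 1])

```text
time_s: 2.15
tcp_pos: [0.5196, 0.1451, 0.1789]
ee_rot: [[0.957, 0.291, -0.001], [0.291, -0.957, -0.001], [-0.002, 0.0, -1.0]]
wrist_force: [-0.7, -0.3, -1.0]
gripper_width: 0.019
gripper_force: 0.0
```

```bash
python3 - <<'E'
from h import *
s=sense(); c=capture("wrist"); cv2.imwrite("pics/w1.png",c["pixels"])
he=c["hand_eye"]; print(he.round(3))
H,S,V=cv2.split(cv2.cvtColor(c["pixels"],cv2.COLOR_BGR2HSV))
v,u=np.mgrid[:400,:640]; du,dv=u-c["cx"],v-c["cy"]; r=np.hypot(du,dv)+1e-9; th=r/c["fx"]; d=c["depth"]
k=np.tan(th)/r*d; p=np.stack([du*k,dv*k,d],-1)@he[:3,:3].T+he[:3,3]; P=p@s["ee_rot"].T+s["tcp_pos"]
m=(H>100)&(H<130)&(S>120)&(d>0)&(abs(P[...,2]-.1)<.006)&(np.hypot(P[...,0]-.52,P[...,1]-.146)<.04)
print(m.sum()); 
if m.sum(): print(P[m].mean(0),cv2.minAreaRect(P[m][:,:2].astype(np.float32)*1000))
m=(S<60)&(V>130)&(d>0)&(abs(P[...,2]-.1)<.006)&(np.hypot(P[...,0]-.541,P[...,1]-.078)<.04)
if m.sum(): print(P[m].mean(0),cv2.minAreaRect(P[m][:,:2].astype(np.float32)*1000))
for t in("used_cartridge","good_cartridge"): print([(np.round(q["point"],4),q["conf"]) for q in spot_in(t,"wrist")])
E
python3 go.py .5195 .146 .125 107.4
```

```text
[[-0.    -0.954 -0.298  0.082]
 [ 1.    -0.    -0.    -0.001]
 [ 0.    -0.298  0.954 -0.158]
 [ 0.     0.     0.     1.   ]]
904
[0.51870544 0.14907007 0.0974487 ] ((517.6455688476562, 149.30239868164062), (30.137468338012695, 23.617048263549805), 17.48183822631836)
[0.53960654 0.08116228 0.09744526] ((539.3528442382812, 80.78032684326172), (29.824146270751953, 23.962278366088867), 16.545942306518555)
[(array([0.5231, 0.1477, 0.0969]), 0.94)]
[(array([0.5411, 0.0821, 0.096 ]), 0.81)]
t 2.30 tcp [0.5186 0.1478 0.1797] slide [0.0004 0.0019 0.0547] spin -0.20 tilt [-0.001 -0.001 -1.   ] F [0.6 0.4 0.5] w 0.5 gf 0.0 j [ 33.  16. -15.   0. -59.  74.]
```

View pics/w1.png

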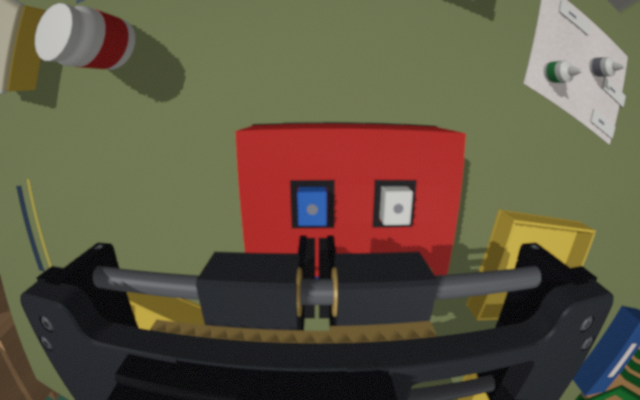

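The wrist picture shows blue at (312,207) and white at (396,207), with the closed fingers lined up below blue. The position is confirmed at (0.519, 0.147). Now I'll press, first to a few mm in.

servo_tool(slide=[[0.0, -0.001, 0.02], [0.0, 0.0, 0.04], [0.0, 0.001, 0.05], [0.0, 0.001, 0.055], [0.0, 0.001, 0.06]], spin=[0, 0, 0, 0, 0], grip=[1, 1, 1, 1, 1])

```text
time_s: 2.72
tcp_pos: [0.5197, 0.1478, 0.1207]
ee_rot: [[0.955, 0.297, 0.001], [0.297, -0.955, 0.0], [0.001, 0.0, -1.0]]
wrist_force: [0.4, -0.4, -0.7]
gripper_width: 0.002
gripper_force: 0.0
```

servo_tool(slide=[[0, 0, 0.002], [0, 0, 0.004], [0, 0, 0.005], [0, 0, 0.006], [0, 0, 0.006]], spin=[0, 0, 0, 0, 0], grip=[1, 1, 1, 1, 1])

```text
time_s: 3.13
tcp_pos: [0.5194, 0.147, 0.1145]
ee_rot: [[0.955, 0.296, 0.001], [0.296, -0.955, 0.0], [0.001, -0.0, -1.0]]
wrist_force: [-0.4, 0.1, 0.3]
gripper_width: 0.005
gripper_force: 0.0
```

```bash
python3 go.py .519 .147 .113 107.4
```

```text
t 3.13 tcp [0.5194 0.147  0.1145] slide [-0.0004 -0.0002  0.0015] spin -0.20 tilt [ 0.001  0.    -1.   ] F [-0.4  0.1  0.3] w 0.5 gf 0.0 j [ 33.  20. -20.   0. -50.  74.]
```

```bash
python3 - <<'E'
from h import *
print(finger_overhang); c=capture("side"); P=cloud(c)
im=cv2.resize(c["pixels"][100:210,290:430],None,fx=5,fy=5,interpolation=cv2.INTER_CUBIC); cv2.imwrite("pics/s1.png",im)
print(sense()["wrist_force"],sense()["tcp_pos"])
E
```

```text
0.025
[ 0.48433546 -0.0755562   0.14025202] [0.51945509 0.14694062 0.11454705]
```

View pics/s1.png

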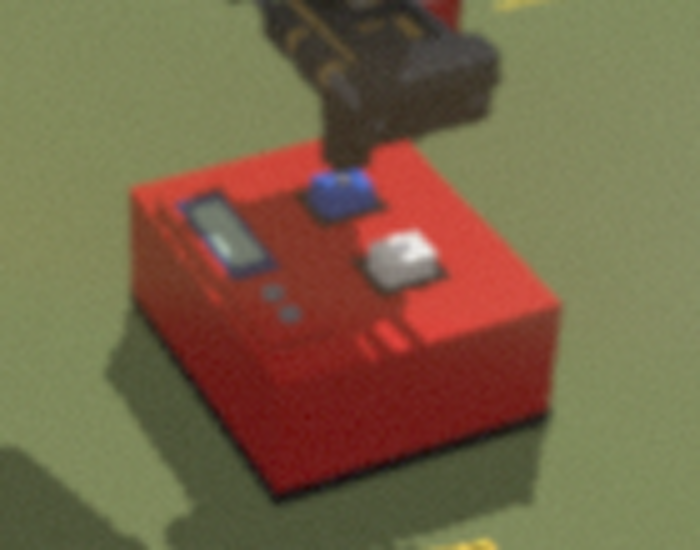

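The crop shows the blue head still latched, level with the white one, with the fingertips at about (345,165) only just at or above its top. I'll go on in small steps and judge contact by force.

servo_tool(slide=[[0, 0, 0.001], [0, 0, 0.002], [0, 0, 0.003], [0, 0, 0.004], [0, 0, 0.004]], spin=[0, 0, 0, 0, 0], grip=[1, 1, 1, 1, 1])

```text
time_s: 3.6
tcp_pos: [0.5191, 0.1468, 0.11]
ee_rot: [[0.955, 0.296, -0.001], [0.296, -0.955, -0.0], [-0.001, 0.0, -1.0]]
wrist_force: [-0.4, 1.1, -0.1]
gripper_width: 0.003
gripper_force: 0.0
```

servo_tool(slide=[[0, 0, 0.001], [0, 0, 0.002], [0, 0, 0.003], [0, 0, 0.003], [0, 0, 0.003]], spin=[0, 0, 0, 0, 0], grip=[1, 1, 1, 1, 1])

```text
time_s: 4.02
tcp_pos: [0.5193, 0.1469, 0.1072]
ee_rot: [[0.955, 0.296, -0.0], [0.296, -0.955, -0.0], [-0.0, 0.0, -1.0]]
wrist_force: [0.6, 0.3, -0.9]
gripper_width: 0.004
gripper_force: 0.0
```

```bash
python3 - <<'E'
from h import *
for n,box in(("side",(100,180,310,410)),("scene",(170,250,360,460))):
    c=capture(n); P=cloud(c); H,S,V=cv2.split(cv2.cvtColor(c["pixels"],cv2.COLOR_BGR2HSV))
    m=(c["depth"]>0)&(np.hypot(P[...,0]-.519,P[...,1]-.147)<.045)
    b=m&(H>100)&(H<130)&(S>120)&(P[...,2]>.08); f=m&(V<60)&(P[...,2]>.1)
    w=(c["depth"]>0)&(np.hypot(P[...,0]-.541,P[...,1]-.078)<.012)&(V>130)
    for k in(b,f,w): print(n,k.sum(),np.percentile(P[k][:,2],[2,10,50,95]).round(4) if k.sum() else "")
    a,b_,x,y=box; cv2.imwrite(f"pics/{n}2.png",cv2.resize(c["pixels"][a:b_,x:y],None,fx=4,fy=4,interpolation=cv2.INTER_CUBIC))
a=cv2.imread("pics/side2.png");b=cv2.imread("pics/scene2.png"); cv2.imwrite("pics/both2.png",np.hstack([a,b]))
E
```

```text
side 3 [0.0992 0.0992 0.0995 0.2624]
side 1172 [0.1978 0.2181 0.282  0.35  ]
side 48 [0.0897 0.0927 0.0998 0.1025]
scene 157 [0.0842 0.0862 0.0965 0.1083]
scene 3040 [0.1274 0.1977 0.2839 0.3685]
scene 73 [0.097  0.0983 0.0999 0.102 ]
```

View pics/both2.png

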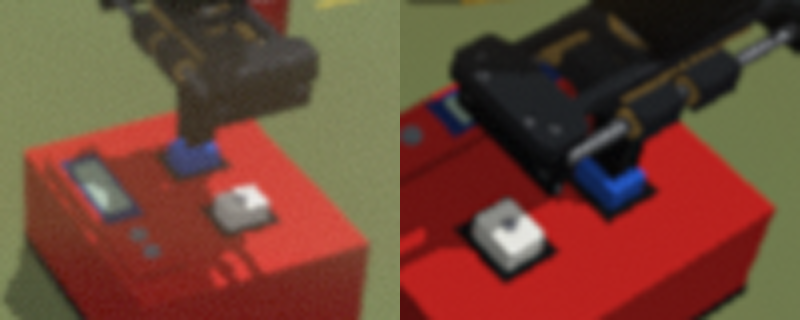

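Both views show the blue head still at its latched height with the fingertips just about at its top. I'll continue in small steps and watch the force.

servo_tool(slide=[[0, 0, 0.001], [0, 0, 0.002], [0, 0, 0.003], [0, 0, 0.003], [0, 0, 0.003]], spin=[0, 0, 0, 0, 0], grip=[1, 1, 1, 1, 1])

```text
time_s: 4.53
tcp_pos: [0.5192, 0.1469, 0.1041]
ee_rot: [[0.955, 0.296, -0.0], [0.296, -0.955, -0.0], [-0.0, 0.0, -1.0]]
wrist_force: [0.1, 0.0, -0.2]
gripper_width: 0.005
gripper_force: 0.0
```

servo_tool(slide=[[0, 0, 0.001], [0, 0, 0.002], [0, 0, 0.003], [0, 0, 0.003], [0, 0, 0.003]], spin=[0, 0, 0, 0, 0], grip=[1, 1, 1, 1, 1])

```text
time_s: 4.95
tcp_pos: [0.5196, 0.147, 0.1018]
ee_rot: [[0.955, 0.296, 0.001], [0.296, -0.955, 0.0], [0.001, 0.0, -1.0]]
wrist_force: [-0.9, 0.3, 4.7]
gripper_width: 0.008
gripper_force: 2.4
```

Contact came at TCP z ≈ 0.1025, so the closed tips sit only about 3 mm ahead of the TCP. Now I'll press about 10 mm, watching the force.

servo_tool(slide=[[0, 0, 0.002], [0, 0, 0.004], [0, 0, 0.006], [0, 0, 0.008], [0, 0, 0.008]], spin=[0, 0, 0, 0, 0], grip=[1, 1, 1, 1, 1])

```text
time_s: 5.37
tcp_pos: [0.5194, 0.1468, 0.0938]
ee_rot: [[0.955, 0.296, 0.0], [0.296, -0.955, -0.0], [0.0, 0.0, -1.0]]
wrist_force: [-0.8, -0.2, 6.9]
gripper_width: 0.003
gripper_force: 3.2
```

servo_tool(slide=[[0, 0, 0.001], [0, 0, 0.001], [0, 0, 0.002], [0, 0, 0.002], [0, 0, 0.002]], spin=[0, 0, 0, 0, 0], grip=[1, 1, 1, 1, 1])

```text
time_s: 5.78
tcp_pos: [0.5196, 0.147, 0.0922]
ee_rot: [[0.955, 0.296, 0.001], [0.296, -0.955, 0.0], [0.001, 0.0, -1.0]]
wrist_force: [-1.6, -0.9, 7.4]
gripper_width: 0.006
gripper_force: 3.5
```

servo_tool(slide=[[0, 0, 0.0005], [0, 0, 0.001], [0, 0, 0.0015], [0, 0, 0.0015], [0, 0, 0.0015]], spin=[0, 0, 0, 0, 0], grip=[1, 1, 1, 1, 1])

```text
time_s: 6.2
tcp_pos: [0.5199, 0.147, 0.092]
ee_rot: [[0.955, 0.297, 0.002], [0.297, -0.955, -0.0], [0.002, 0.001, -1.0]]
wrist_force: [-3.4, -0.3, 13.6]
gripper_width: 0.005
gripper_force: 7.1
```

The force jumped to 13.6 N with no further travel, so it's at the stop. Backing off straight up and partly opening.

servo_tool(slide=[[0, 0, -0.006], [0, 0, -0.016], [0, 0, -0.03], [0, 0, -0.05], [0, 0, -0.065]], spin=[0, 0, 0, 0, 0], grip=[1, 1, 1, 0.4, 0.4])

```text
time_s: 6.62
tcp_pos: [0.5194, 0.147, 0.1557]
ee_rot: [[0.955, 0.296, 0.0], [0.296, -0.955, 0.0], [0.0, -0.0, -1.0]]
wrist_force: [1.0, -0.9, -0.2]
gripper_width: 0.085
gripper_force: 0.0
```

servo_tool(slide=[[0, 0, -0.001], [0, 0, -0.001], [0, 0, -0.001], [0, 0, -0.001], [0, 0, -0.001]], spin=[0, 0, 0, 0, 0], grip=[0.4, 0.4, 0.4, 0.4, 0.4])

```text
time_s: 7.03
tcp_pos: [0.5187, 0.1466, 0.1546]
ee_rot: [[0.955, 0.296, -0.002], [0.296, -0.955, -0.001], [-0.002, 0.0, -1.0]]
wrist_force: [0.2, 0.6, -0.5]
gripper_width: 0.454
gripper_force: 0.0
```

```bash
python3 - <<'E'
from h import *
np.set_printoptions(precision=4,suppress=True)
ims=[]
for n,box in(("side",(85,165,310,410)),("scene",(170,250,360,460))):
    c=capture(n); P=cloud(c); H,S,V=cv2.split(cv2.cvtColor(c["pixels"],cv2.COLOR_BGR2HSV))
    m=(c["depth"]>0)&(np.hypot(P[...,0]-.519,P[...,1]-.147)<.03)&(H>100)&(H<130)&(S>120)&(P[...,2]>.08)
    print(n,m.sum(),np.percentile(P[m][:,2],[5,50,90,95,98]))
    a,b_,x,y=box; ims.append(cv2.resize(c["pixels"][a:b_,x:y],None,fx=4,fy=4,interpolation=cv2.INTER_CUBIC))
cv2.imwrite("pics/both3.png",np.hstack(ims))
s=sense(); c=capture("wrist"); he=c["hand_eye"]
H,S,V=cv2.split(cv2.cvtColor(c["pixels"],cv2.COLOR_BGR2HSV))
v,u=np.mgrid[:400,:640]; du,dv=u-c["cx"],v-c["cy"]; r=np.hypot(du,dv)+1e-9; d=c["depth"]; k=np.tan(r/c["fx"])/r*d
P=(np.stack([du*k,dv*k,d],-1)@he[:3,:3].T+he[:3,3])@s["ee_rot"].T+s["tcp_pos"]
m=(H>100)&(H<130)&(S>120)&(d>0)&(abs(P[...,2]-.123)<.008)&(np.hypot(P[...,0]-.52,P[...,1]-.147)<.04)
print("wrist",m.sum(),P[m].mean(0) if m.any() else "",cv2.minAreaRect(P[m][:,:2].astype(np.float32)*1000) if m.any() else "")
E
python3 go.py .519 .147 .113 107.4
```

```text
side 26 [0.1213 0.1235 0.1254 0.1256 0.1992]
scene 288 [0.0859 0.1099 0.1241 0.1252 0.1257]
wrist 1328 [0.5197 0.1494 0.1208] ((517.769287109375, 148.87608337402344), (29.77389144897461, 24.36836814880371), 16.480609893798828)
t 7.18 tcp [0.519  0.1468 0.1551] slide [ 0.0001 -0.0002  0.0421] spin -0.20 tilt [-0.001 -0.001 -1.   ] F [ 0.6 -0.4  0.8] w 48.4 gf 0.0 j [ 33.  17. -17.  -0. -55.  74.]
```

View pics/both3.png

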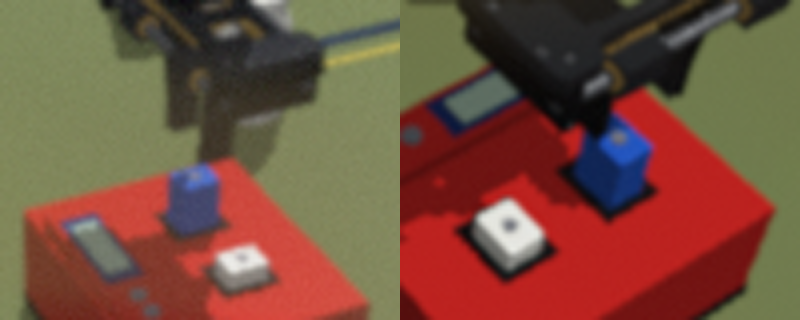

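Blue has sprung up: its top is at z ≈ 0.1235, at (195,180) in the side crop and (618,140) in the scene crop, and it stands upright. White is unchanged at 14 mm proud. Now I'll descend astride it, then close.

servo_tool(slide=[[0, 0, 0.01], [0, 0, 0.02], [0, 0, 0.03], [0, 0, 0.038], [0, 0, 0.04]], spin=[0, 0, 0, 0, 0], grip=[0.4, 0.4, 0.4, 0.4, 0.4])

```text
time_s: 7.6
tcp_pos: [0.518, 0.1462, 0.1133]
ee_rot: [[0.955, 0.295, -0.004], [0.295, -0.955, -0.002], [-0.004, 0.001, -1.0]]
wrist_force: [-0.1, 0.3, 0.7]
gripper_width: 0.6
gripper_force: 0.0
```

servo_tool(slide=[[0, 0, 0.004], [0, 0, 0.008], [0, 0, 0.011], [0, 0, 0.014], [0, 0, 0.015]], spin=[0, 0, 0, 0, 0], grip=[0.4, 0.4, 0.4, 0.4, 0.4])

```text
time_s: 8.02
tcp_pos: [0.5192, 0.1469, 0.1004]
ee_rot: [[0.955, 0.296, -0.0], [0.296, -0.955, -0.0], [-0.0, 0.0, -1.0]]
wrist_force: [-1.1, -0.3, -0.1]
gripper_width: 0.599
gripper_force: 0.0
```

servo_tool(slide=[[0, 0, 0], [0, 0, 0], [0, 0, 0], [0, 0, 0], [0, 0, 0]], spin=[0, 0, 0, 0, 0], grip=[0.6, 0.7, 0.8, 1, 1])

```text
time_s: 8.43
tcp_pos: [0.5194, 0.147, 0.101]
ee_rot: [[0.955, 0.296, 0.0], [0.296, -0.955, 0.0], [0.0, -0.0, -1.0]]
wrist_force: [1.2, -0.5, -1.1]
gripper_width: 0.311
gripper_force: 0.0
```

```bash
python3 go.py .519 .147 .100 107.4
```

```text
t 8.43 tcp [0.5194 0.147  0.101 ] slide [-0.0004 -0.0001  0.0009] spin -0.20 tilt [ 0.  0. -1.] F [ 1.2 -0.5 -1.1] w 27.1 gf 0.014806790859438479 j [ 33.  21. -21.   0. -48.  74.]
```

servo_tool(slide=[[0, 0, 0], [0, 0, 0], [0, 0, 0], [0, 0, 0], [0, 0, 0]], spin=[0, 0, 0, 0, 0], grip=[1, 1, 1, 1, 1])

```text
time_s: 8.85
tcp_pos: [0.5193, 0.1471, 0.1009]
ee_rot: [[0.955, 0.296, 0.0], [0.296, -0.955, 0.0], [0.0, -0.0, -1.0]]
wrist_force: [-1.1, 1.5, 1.0]
gripper_width: 0.274
gripper_force: 30.0
```

servo_tool(slide=[[0, 0, -0.005], [0, 0, -0.015], [0, 0, -0.027], [0, 0, -0.04], [0, 0, -0.055]], spin=[0, 0, 0, 0, 0], grip=[1, 1, 1, 1, 1])

```text
time_s: 9.27
tcp_pos: [0.519, 0.1465, 0.1567]
ee_rot: [[0.955, 0.296, -0.001], [0.296, -0.955, -0.001], [-0.001, 0.001, -1.0]]
wrist_force: [-0.1, -0.1, -0.6]
gripper_width: 0.275
gripper_force: 30.0
```

servo_tool(slide=[[0, 0, -0.015], [0, 0, -0.032], [0, 0, -0.05], [0, 0, -0.065], [0, 0, -0.07]], spin=[0, 0, 0, 0, 0], grip=[1, 1, 1, 1, 1])

```text
time_s: 9.68
tcp_pos: [0.5205, 0.147, 0.2293]
ee_rot: [[0.955, 0.296, 0.005], [0.296, -0.955, 0.002], [0.005, -0.0, -1.0]]
wrist_force: [0.2, -0.1, 0.2]
gripper_width: 0.274
gripper_force: 30.0
```

```bash
python3 - <<'E'
from h import *
ims=[]
for n in("side","scene"):
    c=capture(n); P=cloud(c); H,S,V=cv2.split(cv2.cvtColor(c["pixels"],cv2.COLOR_BGR2HSV))
    m=(c["depth"]>0)&(np.hypot(P[...,0]-.519,P[...,1]-.147)<.035)&(H>100)&(H<130)&(S>120)&(P[...,2]>.1)
    print(n,m.sum(),np.percentile(P[m][:,2],[2,5,50,95,98]).round(4) if m.any() else "")
    ims.append(c["pixels"][40:340,240:640] if n=="scene" else c["pixels"][40:340,170:570])
cv2.imwrite("pics/both4.png",np.hstack(ims))
E
python3 go.py .497 -.1955 .225 107.4
```

```text
side 144 [0.2066 0.2079 0.2303 0.2526 0.2539]
scene 278 [0.2004 0.2027 0.2273 0.2519 0.2522]
t 9.78 tcp [0.5197 0.1469 0.2273] slide [-0.1229  0.3204  0.0017] spin -0.21 tilt [ 0.002  0.001 -1.   ] F [-0.1  0.6 -0.3] w 23.5 gf 29.998906329274178 j [ 33.  14. -11.   0. -65.  74.]
```

View pics/both4.png

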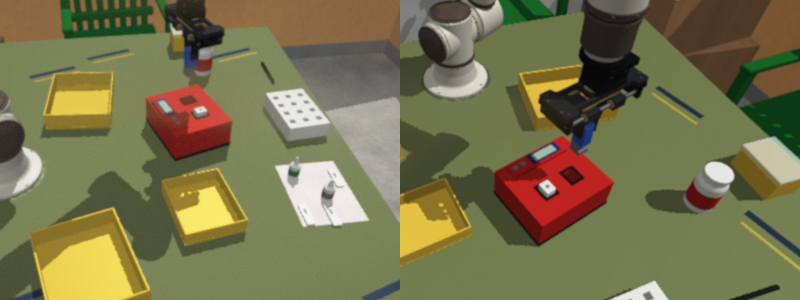

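The blue cartridge is out and gripped, hanging straight; it shows at (190,60) in the side crop and (582,135) in the scene crop. White is still in its bay. Its underside is about 57 mm below the TCP, so I'll carry it over the tray.

servo_tool(slide=[[-0.007, 0.018, 0], [-0.02, 0.052, 0], [-0.034, 0.088, 0], [-0.048, 0.124, 0], [-0.062, 0.16, 0]], spin=[0, 0, 0, 0, 0], grip=[1, 1, 1, 1, 1])

```text
time_s: 10.2
tcp_pos: [0.5061, -0.0259, 0.2246]
ee_rot: [[0.955, 0.297, -0.003], [0.297, -0.955, -0.0], [-0.003, -0.0, -1.0]]
wrist_force: [0.0, -0.2, -0.4]
gripper_width: 0.273
gripper_force: 30.0
```

servo_tool(slide=[[-0.014, 0.036, 0], [-0.028, 0.072, 0], [-0.042, 0.11, 0], [-0.055, 0.142, 0], [-0.061, 0.16, 0]], spin=[0, 0, 0, 0, 0], grip=[1, 1, 1, 1, 1])

```text
time_s: 10.62
tcp_pos: [0.4947, -0.1981, 0.2244]
ee_rot: [[0.956, 0.293, -0.003], [0.293, -0.956, 0.0], [-0.003, -0.001, -1.0]]
wrist_force: [0.3, 1.1, -0.5]
gripper_width: 0.275
gripper_force: 30.0
```

servo_tool(slide=[[0, 0, 0.015], [0, 0, 0.035], [0, 0, 0.06], [0, 0, 0.085], [0, 0, 0.1]], spin=[0, 0, 0, 0, 0], grip=[1, 1, 1, 1, 1])

```text
time_s: 11.03
tcp_pos: [0.4937, -0.1949, 0.122]
ee_rot: [[0.956, 0.295, -0.006], [0.295, -0.956, 0.001], [-0.006, -0.003, -1.0]]
wrist_force: [-0.0, -0.2, -0.7]
gripper_width: 0.278
gripper_force: 30.0
```

```bash
python3 go.py .497 -.1955 .0615 107.4; python3 - <<'E'
from h import *
for n in("side","scene"):
    c=capture(n); P=cloud(c); H,S,V=cv2.split(cv2.cvtColor(c["pixels"],cv2.COLOR_BGR2HSV))
    m=(c["depth"]>0)&(np.hypot(P[...,0]-.497,P[...,1]+.1955)<.035)&(H>100)&(H<130)&(S>120)&(P[...,2]>.03)
    print(n,m.sum(),np.percentile(P[m][:,2],[2,5,50,95,98]).round(4) if m.any() else "")
E
```

```text
t 11.03 tcp [ 0.4937 -0.1949  0.122 ] slide [0.0033 0.0017 0.0605] spin -0.27 tilt [-0.006  0.001 -1.   ] F [-0.  -0.2 -0.7] w 24.2 gf 29.998513609170914 j [ -4.  19. -21.  -0. -51. 111.]
side 208 [0.0948 0.0963 0.1233 0.146  0.1476]
scene 286 [0.0919 0.0935 0.131  0.144  0.1451]
```

servo_tool(slide=[[0, 0, 0.012], [0, 0, 0.027], [0, 0, 0.04], [0, 0, 0.05], [0, 0, 0.054]], spin=[0, 0, 0, 0, 0], grip=[1, 1, 1, 1, 1])

```text
time_s: 11.55
tcp_pos: [0.4958, -0.1951, 0.0708]
ee_rot: [[0.955, 0.296, -0.002], [0.296, -0.955, 0.0], [-0.002, -0.001, -1.0]]
wrist_force: [-0.6, -0.6, -0.2]
gripper_width: 0.273
gripper_force: 30.0
```

servo_tool(slide=[[0, 0, 0.001], [0, 0, 0.002], [0, 0, 0.004], [0, 0, 0.005], [0, 0, 0.005]], spin=[0, 0, 0, 0, 0], grip=[1, 1, 1, 1, 1])

```text
time_s: 11.97
tcp_pos: [0.4966, -0.1952, 0.0671]
ee_rot: [[0.955, 0.296, 0.001], [0.296, -0.955, -0.0], [0.001, 0.0, -1.0]]
wrist_force: [-1.1, 0.4, -1.1]
gripper_width: 0.281
gripper_force: 30.0
```

servo_tool(slide=[[0, 0, 0.001], [0, 0, 0.0015], [0, 0, 0.002], [0, 0, 0.002], [0, 0, 0.002]], spin=[0, 0, 0, 0, 0], grip=[1, 1, 1, 1, 1])

```text
time_s: 12.38
tcp_pos: [0.4964, -0.1952, 0.0648]
ee_rot: [[0.955, 0.296, -0.0], [0.296, -0.955, -0.0], [-0.0, -0.0, -1.0]]
wrist_force: [0.1, 0.3, -0.4]
gripper_width: 0.277
gripper_force: 30.0
```

servo_tool(slide=[[0, 0, 0.0005], [0, 0, 0.001], [0, 0, 0.0015], [0, 0, 0.002], [0, 0, 0.002]], spin=[0, 0, 0, 0, 0], grip=[1, 1, 1, 1, 1])

```text
time_s: 12.8
tcp_pos: [0.4963, -0.1951, 0.0626]
ee_rot: [[0.955, 0.296, -0.0], [0.296, -0.955, 0.0], [-0.0, -0.0, -1.0]]
wrist_force: [0.3, -1.0, -0.4]
gripper_width: 0.275
gripper_force: 30.0
```

servo_tool(slide=[[0, 0, 0.0005], [0, 0, 0.001], [0, 0, 0.001], [0, 0, 0.001], [0, 0, 0.001]], spin=[0, 0, 0, 0, 0], grip=[1, 1, 1, 1, 1])

```text
time_s: 13.22
tcp_pos: [0.4965, -0.1952, 0.0619]
ee_rot: [[0.955, 0.296, 0.0], [0.296, -0.955, -0.0], [0.0, 0.0, -1.0]]
wrist_force: [-0.5, -0.6, 0.8]
gripper_width: 0.278
gripper_force: 30.0
```

servo_tool(slide=[[0, 0, 0.0005], [0, 0, 0.001], [0, 0, 0.001], [0, 0, 0.001], [0, 0, 0.001]], spin=[0, 0, 0, 0, 0], grip=[1, 1, 1, 1, 1])

```text
time_s: 13.63
tcp_pos: [0.4967, -0.1951, 0.0618]
ee_rot: [[0.955, 0.296, 0.001], [0.296, -0.955, -0.0], [0.001, 0.0, -1.0]]
wrist_force: [-2.2, 1.7, 6.3]
gripper_width: 0.28
gripper_force: 30.0
```

Contact with the tray floor at 6 N. I'll open gently, then lift clear.

servo_tool(slide=[[0, 0, -0.0005], [0, 0, -0.0005], [0, 0, -0.0005], [0, 0, -0.0005], [0, 0, -0.0005]], spin=[0, 0, 0, 0, 0], grip=[1, 0.65, 0.6, 0.5, 0.4])

```text
time_s: 14.05
tcp_pos: [0.4963, -0.1951, 0.0609]
ee_rot: [[0.955, 0.296, -0.0], [0.296, -0.955, 0.0], [-0.0, -0.0, -1.0]]
wrist_force: [-0.1, 0.0, 0.6]
gripper_width: 0.471
gripper_force: 0.0
```

servo_tool(slide=[[0, 0, 0], [0, 0, 0], [0, 0, 0], [0, 0, -0.004], [0, 0, -0.01]], spin=[0, 0, 0, 0, 0], grip=[0.4, 0.4, 0.4, 0.4, 0.4])

```text
time_s: 14.47
tcp_pos: [0.496, -0.1951, 0.0711]
ee_rot: [[0.955, 0.296, -0.001], [0.296, -0.955, 0.0], [-0.001, -0.001, -1.0]]
wrist_force: [0.2, -0.0, -0.1]
gripper_width: 0.596
gripper_force: 0.0
```

servo_tool(slide=[[0, 0, -0.015], [0, 0, -0.035], [0, 0, -0.06], [0, 0, -0.085], [0, 0, -0.11]], spin=[0, 0, 0, 0, 0], grip=[0.4, 0.4, 0.4, 0.4, 0.4])

```text
time_s: 14.88
tcp_pos: [0.4963, -0.1952, 0.1831]
ee_rot: [[0.955, 0.296, 0.001], [0.296, -0.955, -0.0], [0.001, 0.0, -1.0]]
wrist_force: [0.3, -1.1, -0.6]
gripper_width: 0.6
gripper_force: 0.0
```

```bash
python3 go.py .497 -.1955 .2 107.4; python3 - <<'E'
from h import *
ims=[]
for n in("side","scene"):
    c=capture(n); P=cloud(c); H,S,V=cv2.split(cv2.cvtColor(c["pixels"],cv2.COLOR_BGR2HSV))
    m=(c["depth"]>0)&(np.hypot(P[...,0]-.497,P[...,1]+.1955)<.035)&(H>100)&(H<130)&(S>120)&(P[...,2]>.01)
    w=(c["depth"]>0)&(np.hypot(P[...,0]-.541,P[...,1]-.078)<.01)&(V>130)
    for k in(m,w): print(n,k.sum(),np.percentile(P[k][:,2],[2,50,95]).round(4) if k.any() else "",P[k].mean(0).round(3) if k.any() else "")
    ims.append(c["pixels"][100:340,150:550] if n=="scene" else c["pixels"][90:330,170:570])
cv2.imwrite("pics/both5.png",np.hstack(ims))
E
```

```text
t 14.88 tcp [ 0.4963 -0.1952  0.1831] slide [ 0.0006  0.0005 -0.0169] spin -0.19 tilt [ 0.001 -0.    -1.   ] F [ 0.3 -1.1 -0.6] w 52.2 gf 0.0 j [ -4.  15. -16.   0. -59. 111.]
side 272 [0.0339 0.068  0.0854] [ 0.494 -0.201  0.066]
side 0  
scene 257 [0.0328 0.0758 0.086 ] [ 0.504 -0.196  0.069]
scene 57 [0.0977 0.0998 0.1019] [0.542 0.077 0.1  ]
```

View pics/both5.png

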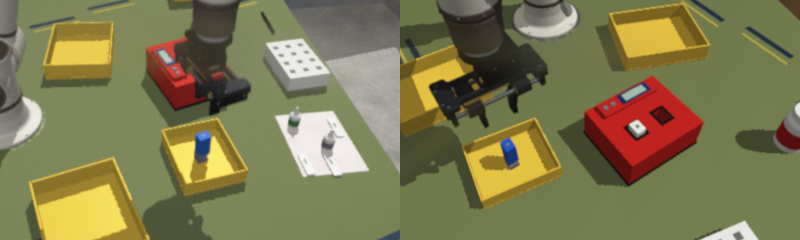

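The blue cartridge stands upright in the smallest tray, at (203,145) in the side crop and (510,152) in the scene crop. The white one is still latched with its top at 0.100, and the gripper is clear. Handing in.

```bash
python3 -c "
from station import finish_job; print(finish_job())"
```

```text
the job is handed in; nothing more can be done
None
```

I released the blue cartridge, pulled it out and set it upright in the smallest yellow tray; the white one is still latched in its bay, and the job was handed in at about 15 s on the robot's clock.

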